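# Run out and lock the collimator lens tube

## Task

The collimator's lens tube has been left run in and unlocked. With the outside of a fingertip, push the pin on top of the barrel along the long leg of its L-shaped slot as far as it goes, then push it round the corner and across to the very end of the short leg, so that the tube stands run out and locked. Never take the pin between the fingers, and leave the mirror and the lens cap where they stand and the lamp switch as it is.

Things in the scene. Friction and masses are not known exactly. Their poses are not given: they have to be found in the camera images.
- collimator: Brass collimator on a black iron stand fixed to the shelf (foot 200 x 95 x 12 mm). Origin: on the shelf under the barrel axis; x along the axis to the lens, z up; axis 75 mm up. Slotted bronze collar, 76 mm diameter, x -50 to +50 mm, top 113 mm up. Clamp rings, 77 mm diameter, at x -92 and +66 mm, screw tops 119 mm up. Whole: x -168 to +115 mm, to +164 mm run out.
- pin_head (a point): Moving: middle of the pin's head, a steel cylinder 12 mm in diameter (knurled bands 13 mm), 26 mm long, radial to the barrel, 42 to 68 mm from its axis (middle 55 mm). In the collimator frame it starts at x -29 mm + tube_slide, y +20 mm, z 126 mm, leaning 21 degrees to +y; it goes along +x, then over the top (z 130) to -y, ending at x +18 to +21 mm, y -20 mm, leaning 21 degrees to -y.
- slot_corner (a point): Fixed: the corner of the L-shaped slot, on the collar's surface, pin centre line: collimator x +21 mm, y +14 mm, z 110 mm. The long leg runs from here 50 mm towards collimator -x, the short leg across over the collar's top towards -y. Slot about 11 mm wide, pin shank 8 mm.
- slot_end (a point): Fixed: the end of the short leg, where the pin must finish, on the collar's surface, pin centre line: collimator x +21 mm, y -14 mm, z 110 mm.
- tube_slide (a joint): How far lens tube and pin have slid towards the lens (collimator +x), m: 0 at the closed end of the long leg, 0.050 at the corner, a hard stop. Dry friction about 2 N, no spring: stays where left. Starts between 0 and 0.018.
- tube_turn (a joint): How far tube and pin have turned about the barrel axis, rad: 0 in the long leg (pin on the +y side), 0.733 at the end of the short leg (pin on the -y side), a hard stop. The slot lets it turn only with tube_slide within about 3 mm of 0.050, and then keeps the tube out. Dry friction 0.08 N m, about 1.5 N at the pin head, no spring.
- mirror: Bystander, loose: silvered mirror disc in a brass ring 68 mm in diameter, upright on a stem and a black round foot 68 mm in diameter; 117 mm tall, 0.4 kg, facing the lens. Origin: centre of the foot's underside, z up.
- lens_cap: Bystander, loose: round black ebonite lens cap lying flat, 73 mm in diameter, 18 mm tall, 60 g. Origin: centre of its underside.
- lamp_switch: Bystander, fixed: white porcelain round base 72 mm in diameter, 16 mm tall, with a black bakelite rocker between two cheeks; 36 mm tall in all. Origin: centre of its underside.
- lamp_rocker (a joint): Tilt of the switch's rocker, rad: 0 off (as it starts), 0.4 on. It stays where it is left.

How it is judged:
On the way, in this order (a step that is already met when the one before it is completed fails the run):
1. the pin is at the corner, the tube run out (value of joint tube_slide above 0.0455 m), for 0.1 s.
2. the pin is at the end of the short leg (value of joint tube_turn above 0.68 rad and value of joint tube_slide above 0.0445 m), for 0.1 s.
At the end, for the whole second after the job is handed in: The lens tube is run out (tube_slide above 0.0445 m) and turned into the end of the short leg (tube_turn above 0.68 rad of 0.733) and at rest; mirror upright, mirror and lens cap within 15 mm of where they stood, lamp rocker still off (below 0.15 rad) (all of step 2 and velocity of joint tube_turn between -0.05 and 0.05 rad/s and distance of each of mirror, lens_cap from where it was at the start of the episode below 0.015 m and angle between mirror's own z axis and vertical below 0.1 rad and value of joint lamp_rocker below 0.15 rad); the robot touches nothing.
It fails at once if the pin is gripped between the fingers (horizontal distance between the grasp point and pin_head below 0.008 m and distance between the grasp point and pin_head below 0.028 m and contact force between the fingers and tube_turn above 0.5 N).
It fails at once if the mirror is shifted more than 15 mm, lifted or tipped (distance of mirror from where it was at the start of the episode above 0.015 m or angle between mirror's own z axis and vertical above 0.1 rad).
It fails at once if the lens cap is shifted or lifted more than 15 mm (distance of lens_cap from where it was at the start of the episode above 0.015 m).
It fails at once if the lamp is switched (value of joint lamp_rocker above 0.15 rad).
It also fails if it takes over 42 s, if anything falls off the work surface, if the arm or the gripper's body presses on something with over 40 N, if the wrist force passes 120 N, or if a joint passes its speed limit or range.

## Robot

A 6-joint arm with a two-finger parallel gripper is mounted at the origin on the work surface. World frame = base frame: x ahead of the robot, y to its left, z up, the work surface at z = 0. Lengths are in m, angles in rad, forces in N, time in s.
With the tool pointing down it reaches from about 0.375 to 0.975 m from the base axis. Payload 3.8 kg.
Tool frame: the origin (TCP) lies at the very end of the fingers, on their centre line; the grasp point (between the pads) lies 19 mm behind it; z points along the fingers, y is the line along which they close (so a half turn about z gives the same grasp; the last joint's range is limited). The gripper opens to 85 mm and grips with 20 to 120 N. Pads are 22 mm wide; open, the fingers measure 114 mm over their backs; the gripper's body (76 mm by 85 mm) begins 54 mm behind the grasp point. The pads swing forward as they close: fully open they stand 13 mm farther back than shut.
Start: joints at [1.278, 0.264, 1.604, -0, 1.274, -0.037], TCP at [0.171, 0.653, 0.231] pointing down, gripper open.
Joint ranges: [-2.63, 2.63], [-0.94, 2.18], [0.31, 2.57], [-1.31, 4.45], [0, 2.66], [-2.55, 2.55]. Speed limits (rad/s): [2.57, 2.57, 3.14, 3.14, 3.14, 3.14].

## Interface

Orientations are given as a unit quaternion [w, x, y, z].
In Python, from rig import readout, viewer, sign_off gives the robot as it stands.
- The arm moves only by the tool play_rows, never from a script. Its argument "series" is a list of rows, each a list of 7 numbers: the shift along the tool's x, y, z in cm, then the turn, a rotation vector about the tool's x, y, z in degrees, then the opening, from 0 (shut) to 1 (fully open). A call has 1 to 8 rows; each row shifts and turns the commanded pose from where the row before left it, along the tool's axes as they then stand; what a row does not reach is not made up. A row lasts 1/8 s, in which the tool goes at most 62.5 mm and 10.7 degrees, less where a joint would pass 70% of its speed; a pose out of reach is approached as far as the arm can. A call with a gripper value outside its range is refused whole. The fingers move at their own pace and stop on an object; "newtons" is the grip in N (left out, the last holds). Time passes only in rows, so rows that do not move let the fingers close. It gives the time, the measured TCP pose, the force, the opening and the grip force at its end, in the units of the state.
- readout.get_obs(): the state, without advancing time (a new reading comes with each control period).
- viewer.grab_frame(name): name is "side" or "top" or "wrist"; returns the picture (480x640x3 uint8, red, green, blue); there is no depth.
- viewer.camera_info(name): a dict with "fx", "fy", "cx", "cy" (pixels), "rvec" (rotation vector, rad) and "tvec" (3), from world to camera coordinates, as OpenCV has them. Camera axes: x right, y down, z forward; pixel columns grow to the right and rows downward; lengths in m; the calibration is good to about 2 mm. A picture is of the moment at which its call begins: read the wrist's pose just before it. camera_info takes no time and is no camera call; for the wrist camera it gives the pose at the moment of the call.
- sign_off(): hands the job in; it is judged then, once.
The state is a dict: "time_s": time; "joint_pos": joint angles; "joint_velocities": joint speeds; "joint_efforts": joint torques, N m; "position": TCP position; "tcp_rot": TCP orientation; "ft_force": force on the tool from outside, world axes, zero at the start; "ft_torque": the same for the moment, N m; "grip_width": finger opening in m; "gripper_force": force on a finger pad.
Only numpy, scipy, OpenCV 4.12 (cv2) and the standard library are available. Lean on these libraries where they do the work, as an engineer would, in place of code of your own. Each camera call takes 0.05 s, during which the arm holds its last target. There are 200 camera calls.

## Working session

There is one attempt and no reset: what is moved stays moved. The work goes in short steps, Python scripts to look and compute and a tool call to move; the robot and the scene stay as the last step left them, time stands still between calls to the robot, and variables do not carry over. Pictures are saved under pics/ and viewed, at most 10 in all, crops included, and the job is handed in when it is done.

Besides the shell and the picture viewer there is one more tool, called after "Emit:" as a command line: name --pt "numbers of a row" for each row, then --argument value for the rest. play_rows: Moves the arm, as the interface text tells. Its arguments: {"type":"object","properties":{"series":{"type":"array"},"newtons":{"type":"number"}},"required":["series"]}

```bash
ls; mkdir -p pics
python3 - <<'E'
from rig import readout, viewer
import cv2
for n in("top","side"):
    cv2.imwrite(f"pics/{n}0.png",viewer.grab_frame(n)[:,:,::-1]); print(viewer.camera_info(n))
o=readout.get_obs(); print(o["position"],o["tcp_rot"],o["time_s"],o["grip_width"])
E
```

```text
pics
{'fx': 494.22499270277586, 'fy': 494.22499270277586, 'cx': 317.7752075055757, 'cy': 238.81529980594001, 'rvec': array([ 2.16268977, -2.10188402,  0.13080804]), 'tvec': array([0.07174111, 0.58319039, 0.75575037])}
{'fx': 568.5682726324779, 'fy': 568.5682726324779, 'cx': 318.85807657899085, 'cy': 234.20726880763948, 'rvec': array([ 2.33782133, -0.68628258,  0.27331124]), 'tvec': array([-0.43115035,  0.34807026,  0.75701106])}
[0.17062078 0.6524054  0.23006876] [-1.47377474e-04  1.27554999e-01  9.91830979e-01 -1.00436170e-03] 0.1 0.08533149759977623
```

View pics/top0.png

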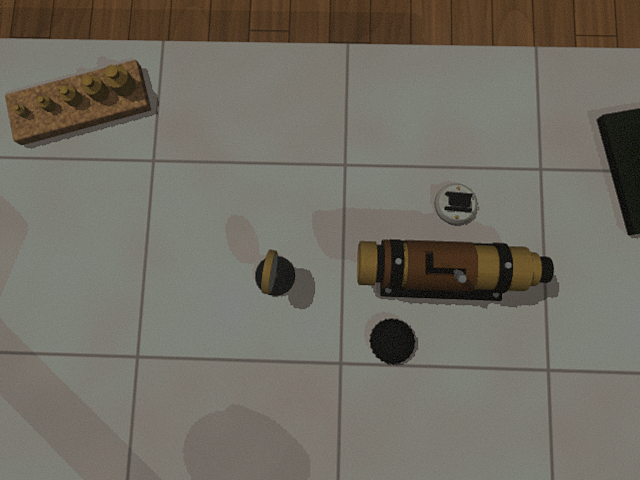

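View pics/side0.png

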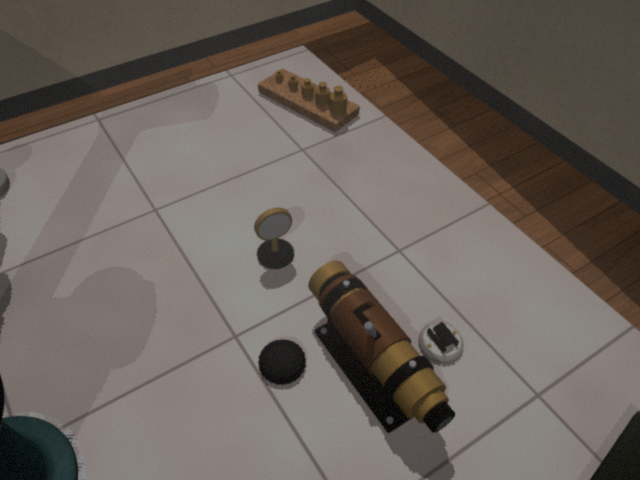

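The top view shows the collimator with its lens to the left: the pin is at about (460,277) and the slot corner near (430,271). The mirror is left at (272,273), the cap at (392,341) and the switch at (456,204). I'll enlarge both views.

Run:
```python
import cv2, numpy as np
t=cv2.imread("pics/top0.png")[230:310,350:560]; s=cv2.imread("pics/side0.png")[255:435,300:470]
t=cv2.resize(t,None,fx=3.8,fy=3.8,interpolation=cv2.INTER_CUBIC); cv2.imwrite("pics/t1.png",cv2.convertScaleAbs(t,alpha=1.8,beta=10))
s=cv2.resize(s,None,fx=3.3,fy=3.3,interpolation=cv2.INTER_CUBIC); cv2.imwrite("pics/s1.png",cv2.convertScaleAbs(s,alpha=1.8,beta=10))
```

```text
(no output)
```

View pics/t1.png

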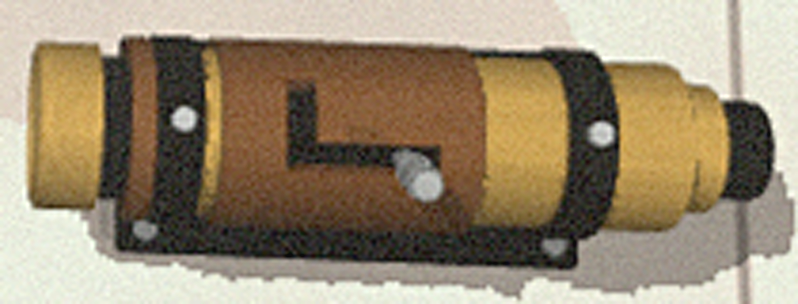

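View pics/s1.png

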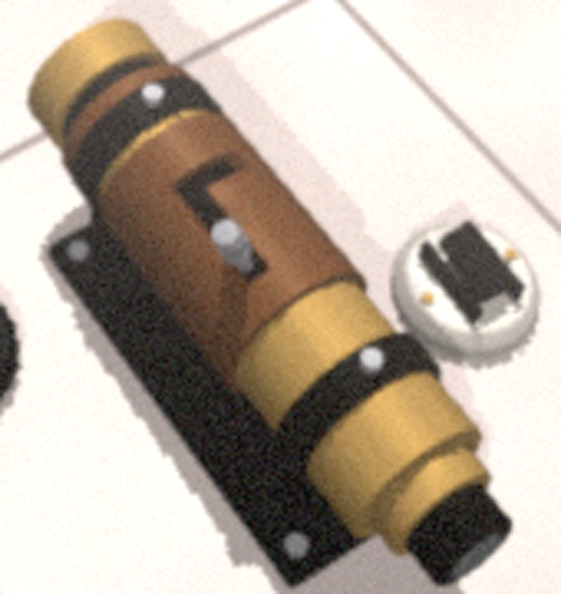

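In the top crop the screws are at (184,119) and (601,133), the slot corner at (302,155) and the pin's head top at (428,186). In the side crop the screws are at (153,93) and (371,357), and the head top at (229,236). Next I fit the pose.

```bash
cat > h.py <<'E'
import numpy as np, cv2
from rig import readout, viewer
from scipy.optimize import least_squares
from scipy.spatial.transform import Rotation as R
def proj(c,P): return cv2.projectPoints(np.array(P,float).reshape(-1,3),c["rvec"],c["tvec"],np.array([[c["fx"],0,c["cx"]],[0,c["fy"],c["cy"]],[0,0,1.]]),None)[0][:,0]
def w(p,L):
    c,s=np.cos(p[2]),np.sin(p[2]); L=np.asarray(L,float)
    return np.c_[p[0]+c*L[:,0]-s*L[:,1],p[1]+s*L[:,0]+c*L[:,1],L[:,2]]
E
python3 - <<'E'
from h import *
ct,cs=viewer.camera_info("top"),viewer.camera_info("side")
T=np.array([[184,119],[601,133],[302,155],[428,186]])/3.8+[350,230]
S=np.array([[153,93],[371,357],[229,236]])/3.3+[300,255]
def f(p):
    a=[.066,0,.119];b=[-.092,0,.119];c=[.021,.014,.110];h=[-.029+p[3],.0244,.1385]
    return np.r_[(proj(ct,w(p,[a,b,c,h]))-T).ravel(),(proj(cs,w(p,[a,b,h]))-S).ravel()]
best=min((least_squares(f,[.6,y,q,.01]) for q in(0,1.57,3.14,-1.57) for y in(0,.2,-.2)),key=lambda r:r.cost)
print(best.x,best.cost,best.fun.round(1)); p=best.x
for n,L in dict(pin=[-.029+p[3],.020,.126],corner=[.021,.02,.126],end=[.0195,-.02,.126],lens=[.164,0,.075]).items(): print(n,w(p,[L])[0].round(4))
# bystanders: pixel rays on z
def ray(c,uv,z):
    Rm=cv2.Rodrigues(c["rvec"])[0]; C=-Rm.T@c["tvec"]; d=Rm.T@np.array([(uv[0]-c["cx"])/c["fx"],(uv[1]-c["cy"])/c["fy"],1]); return C+d*(z-C[2])/d[2]
for n,u,z in(("cap",(392,341),.018),("switch",(456,204),.016),("mirfoot",(277,277),.01)): print(n,ray(ct,u,z).round(3))
o=readout.get_obs(); print(R.from_quat(np.roll(o["tcp_rot"],-1)).as_matrix().round(3), viewer.camera_info("wrist"))
E
```

```text
[ 0.54014822 -0.09798729  1.56137532  0.0068535 ] 2.767734486473158 [ 0.2 -0.6  0.5 -0.2 -0.9  1.3  0.9  0.   0.1 -0.6  0.6  0.1 -0.6 -0.7]
pin [ 0.5199 -0.1199  0.126 ]
corner [ 0.5203 -0.0768  0.126 ]
end [ 0.5603 -0.0787  0.126 ]
lens [0.5417 0.066  0.075 ]
cap [ 0.421 -0.036  0.018]
switch [ 0.651 -0.142  0.016]
mirfoot [0.52  0.156 0.01 ]
[[-0.967  0.253 -0.001]
 [ 0.253  0.967 -0.002]
 [ 0.    -0.002 -1.   ]] {'fx': 364.67429035403256, 'fy': 364.67429035403256, 'cx': 318.8171969268756, 'cy': 244.5096842509209, 'rvec': array([-2.31403248, -1.7884037 , -0.23091835]), 'tvec': array([-0.67429807, -0.03458067,  0.37883411])}
```

The collimator axis runs along world +y, the pin is at (0.520, -0.120) and the slide is about 7 mm. I'll shut the fingers, align the tool and travel high.

Emit:
play_rows --pt "0 0 0 0 0 -7.3 0" --pt "0 0 0 0 0 -7.4 0" --pt "-3.5 -4.5 0 0 0 0 0" --pt "-3.5 -4.5 0 0 0 0 0" --pt "-3.5 -4.5 0 0 0 0 0" --pt "-3.5 -4.5 0 0 0 0 0" --pt "-3.5 -4.5 0 0 0 0 0" --pt "-3.5 -4.5 0 0 0 0 0" --newtons 40

```text
time_s: 1.1
position: [0.3816, 0.3814, 0.2309]
tcp_rot: [-0.0, -0.0, 1.0, -0.0]
ft_force: [-0.0, 0.4, -0.3]
grip_width: -0.0001
gripper_force: 0.0
```

Emit:
play_rows --pt "-1.4 -5.5 0 0 0 0 0" --pt "-1.4 -5.5 0 0 0 0 0" --pt "-1.4 -5.5 0 0 0 0 0" --pt "-1.4 -5.5 0 0 0 0 0" --pt "-1.4 -5.5 0 0 0 0 0" --pt "-1.4 -5.5 0 0 0 0 0" --pt "-1.4 -5.5 0 0 0 0 0" --pt "-1.4 -5.5 0 0 0 0 0"

```text
time_s: 2.1
position: [0.4932, -0.0585, 0.231]
tcp_rot: [-0.0, -0.0, 1.0, 0.0]
ft_force: [-0.3, -0.3, 0.4]
grip_width: 0.0002
gripper_force: 0.0
```

Emit:
play_rows --pt "-1.3 -5.0 0 0 0 0 0" --pt "-1.3 -4.6 0 0 0 0 0" --pt "0 0 4 0 0 0 0" --pt "0 0 3 0 0 0 0" --pt "0 0 0 0 0 0 0" --pt "0 0 0 0 0 0 0"

```text
time_s: 2.85
position: [0.5199, -0.1527, 0.1622]
tcp_rot: [0.0, -0.0, 1.0, -0.0]
ft_force: [0.6, 0.8, 0.2]
grip_width: -0.0001
gripper_force: 0.0
```

Run:
```python
from h import *
t=viewer.grab_frame("top")[200:330,330:560,::-1]; s=viewer.grab_frame("side")[180:435,230:500,::-1]
t=cv2.resize(t,(460,260)); s=cv2.resize(s,None,fx=1.25,fy=1.25)
im=np.zeros((600,480,3),np.uint8); im[:260,:460]=t; im[270:270+s.shape[0],:s.shape[1]]=s[:330]
cv2.imwrite("pics/c1.png",cv2.convertScaleAbs(im,alpha=1.7))
```

```text
(no output)
```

View pics/c1.png

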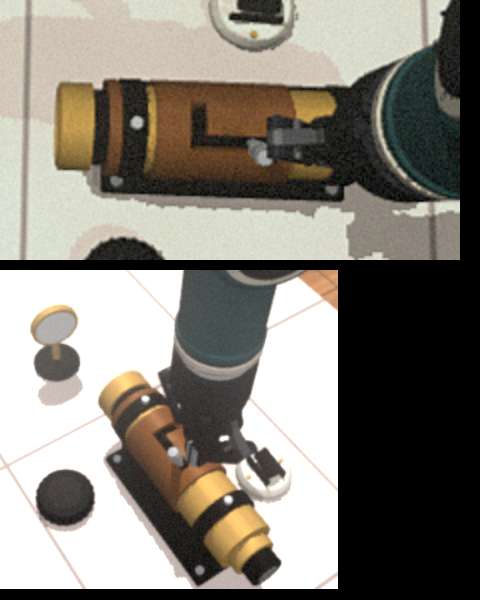

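Top crop: the shut fingertips (left edge about 270,135) sit just behind the pin (262,150), over the barrel and clear of it. I'll check the projection, then descend.

Run:
```python
from h import *
c=viewer.camera_info("top")
for P in([.52,-.1527,.162],[.509,-.138,.162],[.531,-.138,.162],[.509,-.138,.2],[.531,-.138,.2]): print(P,(proj(c,P)[0]-[330,200])*2)
```

```text
[0.52, -0.1527, 0.162] [325.17750211 150.39083247]
[0.509, -0.138, 0.162] [303.54141493 166.07002491]
[0.531, -0.138, 0.162] [302.93745674 133.55167702]
[0.509, -0.138, 0.2] [321.7238621  162.51682379]
[0.531, -0.138, 0.2] [320.99087812 128.08465707]
```

Emit:
play_rows --pt "0 0 2 0 0 0 0" --pt "0 0 1.2 0 0 0 0" --pt "0 0 0.8 0 0 0 0" --pt "0 0 0 0 0 0 0"

```text
time_s: 3.45
position: [0.5191, -0.1525, 0.1209]
tcp_rot: [-0.0, -0.0, 1.0, 0.0]
ft_force: [0.7, 0.4, 0.0]
grip_width: 0.0002
gripper_force: 0.0
```

The fingertips look farther forward than the projection says, so I'll look again with an overlay before pushing.

```bash
cat > look.py <<'E'
from h import *
import sys
o=readout.get_obs(); P=np.array(o["position"]); print(P.round(4),o["ft_force"])
B=np.array([P+[a*.011,b*.0145,z] for z in(0,.04) for a,b in((-1,-1),(-1,1),(1,1),(1,-1))])
out=[]
for n,(u,v,W,H) in dict(top=(385,225,130,90),side=(290,255,130,120)).items():
    c=viewer.camera_info(n); im=viewer.grab_frame(n)[v:v+H,u:u+W,::-1]
    im=cv2.convertScaleAbs(cv2.resize(im,None,fx=4,fy=4,interpolation=cv2.INTER_CUBIC)[:,:520],alpha=2)
    q=(proj(c,B)-[u,v])*4
    for k,col in((0,(0,255,0)),(4,(0,0,255))): cv2.polylines(im,[q[k:k+4].astype(int).reshape(-1,1,2)],True,col,1)
    out.append(im)
im=np.vstack(out); im=cv2.resize(im,None,fx=600/im.shape[0],fy=600/im.shape[0],interpolation=cv2.INTER_AREA); cv2.imwrite("pics/"+sys.argv[1],im)
E
python3 look.py c2.png
```

```text
[ 0.5191 -0.1525  0.1209] [0.69133991 0.35552312 0.02718856]
```

View pics/c2.png

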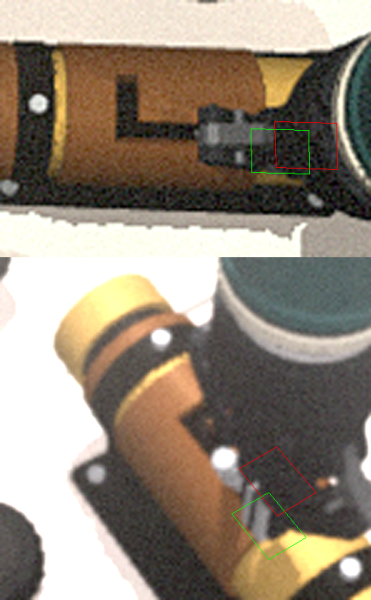

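In the side crop the fingertips at (258,515) lie inside the predicted box behind the pin at (225,462). What the top view showed was the outer knuckles, higher up. So I'll push along +y.

Emit:
play_rows --pt "0 0.6 0 0 0 0 0" --pt "0 0.6 0 0 0 0 0" --pt "0 0.6 0 0 0 0 0" --pt "0 0.6 0 0 0 0 0" --pt "0 0.6 0 0 0 0 0" --pt "0 0.6 0 0 0 0 0" --pt "0 0.6 0 0 0 0 0" --pt "0 0.3 0 0 0 0 0"

```text
time_s: 4.55
position: [0.5197, -0.1073, 0.1215]
tcp_rot: [0.0, -0.001, 1.0, -0.0]
ft_force: [1.5, -2.0, 1.3]
grip_width: -0.0001
gripper_force: 1.1
```

Emit:
play_rows --pt "0 0.3 0 0 0 0 0" --pt "0 0.3 0 0 0 0 0" --pt "0 0.3 0 0 0 0 0" --pt "0 0 0 0 0 0 0"

```text
time_s: 5.05
position: [0.5189, -0.0982, 0.121]
tcp_rot: [-0.0, -0.0, 1.0, 0.0]
ft_force: [0.5, -0.8, 0.8]
grip_width: 0.0
gripper_force: 0.3
```

Emit:
play_rows --pt "0 0.3 0 0 0 0 0" --pt "0 0.3 0 0 0 0 0" --pt "0 0 0 0 0 0 0"

```text
time_s: 5.42
position: [0.519, -0.0965, 0.1212]
tcp_rot: [-0.0, -0.001, 1.0, -0.004]
ft_force: [-0.5, -16.0, -1.6]
grip_width: -0.0
gripper_force: 7.7
```

That is the hard stop at the corner: 16 N with the TCP at y = -0.0965. Now I back off and go round to the pin's -x side.

Emit:
play_rows --pt "0 -1.5 0 0 0 0 0" --pt "0 -1.5 0 0 0 0 0" --pt "2.5 0 0 0 0 0 0" --pt "2.2 0 0 0 0 0 0" --pt "0 2.2 0 0 0 0 0" --pt "0 2.2 0 0 0 0 0" --pt "0 0 0 0 0 0 0" --pt "0 0 0 0 0 0 0"

```text
time_s: 6.42
position: [0.4724, -0.0791, 0.1212]
tcp_rot: [-0.0, -0.0, 1.0, -0.0]
ft_force: [0.0, -0.3, 0.2]
grip_width: -0.0002
gripper_force: 0.0
```

```bash
python3 look.py c3.png
```

```text
[ 0.4724 -0.0791  0.1212] [ 0.0097574  -0.30843898  0.18847228]
```

View pics/c3.png

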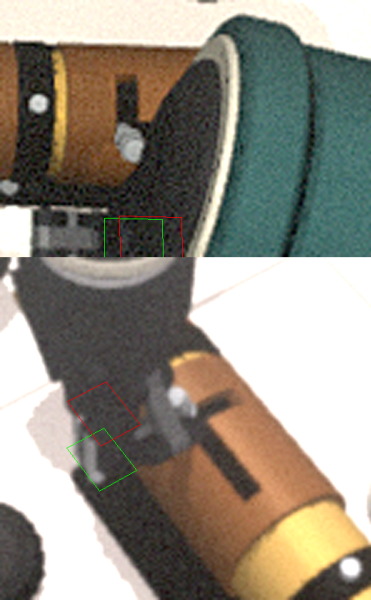

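The top crop shows the pin at the slot corner (128,140) with the fingers beside it on the -x side. Next I push along +x.

Emit:
play_rows --pt "-0.8 0 0 0 0 0 0" --pt "-0.8 0 0 0 0 0 0" --pt "-0.6 0 0 0 0 0 0" --pt "-0.6 0 0 0 0 0 0" --pt "-0.6 0 0 0 0 0 0" --pt "-0.6 0 0 0 0 0 0" --pt "-0.6 0 0 0 0 0 0" --pt "-0.6 0 0 0 0 0 0"

```text
time_s: 7.52
position: [0.5247, -0.0787, 0.1213]
tcp_rot: [-0.0, -0.0, 1.0, -0.0]
ft_force: [-1.7, 0.2, 1.4]
grip_width: -0.0001
gripper_force: 1.0
```

Emit:
play_rows --pt "-0.4 0 0 0 0 0 0" --pt "-0.4 0 0 0 0 0 0" --pt "-0.3 0 0 0 0 0 0" --pt "0 0 0 0 0 0 0"

```text
time_s: 8.02
position: [0.5357, -0.0787, 0.1212]
tcp_rot: [0.0, -0.0, 1.0, -0.0]
ft_force: [0.4, -0.2, 1.1]
grip_width: 0.0003
gripper_force: 0.3
```

Emit:
play_rows --pt "-0.3 0 0 0 0 0 0" --pt "-0.3 0 0 0 0 0 0" --pt "-0.3 0 0 0 0 0 0" --pt "0 0 0 0 0 0 0"

```text
time_s: 8.52
position: [0.5428, -0.0786, 0.1206]
tcp_rot: [-0.002, -0.0, 1.0, 0.0]
ft_force: [-5.6, -0.7, 1.7]
grip_width: 0.0003
gripper_force: 2.8
```

Emit:
play_rows --pt "-0.3 0 0 0 0 0 0" --pt "0 0 0 0 0 0 0" --pt "0 0 0 0 0 0 0"

```text
time_s: 8.9
position: [0.5433, -0.0786, 0.1204]
tcp_rot: [-0.005, -0.001, 1.0, 0.0]
ft_force: [-11.7, -0.8, 5.4]
grip_width: 0.0
gripper_force: 6.7
```

It has hit the hard stop at the end of the short leg. I'll retreat along -x, go up and check.

Emit:
play_rows --pt "1 0 0 0 0 0 0" --pt "2.5 0 0 0 0 0 0" --pt "3 0 -1 0 0 0 0" --pt "3 0 -4 0 0 0 0" --pt "2 4 -4 0 0 0 0" --pt "0 5 -2 0 0 0 0" --pt "0 5 0 0 0 0 0" --pt "0 5 0 0 0 0 0"

```text
time_s: 9.9
position: [0.4332, 0.1131, 0.2328]
tcp_rot: [0.002, -0.0, 1.0, 0.001]
ft_force: [1.0, -0.4, 0.1]
grip_width: 0.0002
gripper_force: 0.0
```

Emit:
play_rows --pt "0 5 0 0 0 0 0" --pt "0 5 0 0 0 0 0" --pt "0 0 0 0 0 0 0" --pt "0 0 0 0 0 0 0"

```text
time_s: 10.4
position: [0.4323, 0.2112, 0.2314]
tcp_rot: [0.0, -0.001, 1.0, -0.0]
ft_force: [-0.1, -0.6, -0.5]
grip_width: 0.0003
gripper_force: 0.0
```

Run:
```python
from h import *
print(readout.get_obs()["position"])
cv2.imwrite("pics/f.png",cv2.resize(cv2.convertScaleAbs(viewer.grab_frame("top")[160:380,240:560,::-1],alpha=1.8),None,fx=2.4,fy=2.4,interpolation=cv2.INTER_CUBIC))
ct=viewer.camera_info("top"); p=[.54015,-.09799,1.56138]
for L in([.021,-.0244,.1385],[.018,-.0244,.1385],[.021,.0244,.1385]): print((proj(ct,w(p,[L]))[0]-[240,160])*2.4)
```

```text
[0.43229135 0.21124527 0.23142027]
[462.47403702 200.01814369]
[467.58840647 200.20132504]
[462.01573398 282.72423584]
```

View pics/f.png

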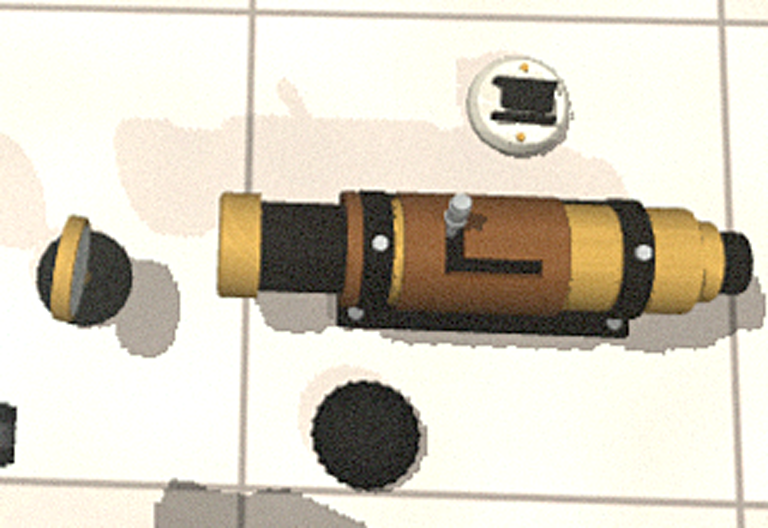

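The pin's head top is at (460,201), against a predicted (462,200) for the end of the short leg. The tube is run out, and the mirror, cap and switch haven't moved. I'm handing in.

```bash
python3 -c "
from rig import sign_off; print(sign_off())"
```

```text
the job is handed in; nothing more can be done
None
```

The job is handed in: the pin was pushed against the hard stop at the end of the short leg, so the tube stands run out and locked, and the last picture shows the mirror, lens cap and lamp switch where they were.

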